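# Set the square bench stake in its taper socket and tap it home

### The arm

A 6-joint arm with a two-finger parallel gripper is mounted at the origin on the work surface. World frame = base frame: x ahead of the robot, y to its left, z up, the work surface at z = 0. Lengths are in m, angles in rad, forces in N, time in s.
With the tool pointing down it reaches from about 0.325 to 0.75 m from the base axis. Payload 7.6 kg.
Tool frame: the origin (TCP) lies at the very end of the fingers, on their centre line; the grasp point (between the pads) lies 19 mm behind it; y points along the fingers, x is the direction in which the jaws open and shut, and the axes are right-handed (so a half turn about y gives the same grasp; the last joint's range is limited). The gripper opens to 85 mm and grips with 20 to 120 N. Pads are 22 mm wide; open, the fingers measure 114 mm over their backs; the gripper's body (76 mm by 85 mm) begins 54 mm behind the grasp point. The pads swing forward as they close: fully open they stand 13 mm farther back than shut.
Start: joints at [1.163, 0.052, 1.401, -0, 1.689, -0.07], TCP at [0.174, 0.495, 0.231] pointing down, gripper open.
Joint ranges: [-2.9, 2.9], [-0.91, 2.17], [0.12, 2.37], [-1.06, 4.2], [0.26, 2.73], [-2.93, 2.93]. Speed limits (rad/s): [2.57, 2.57, 3.01, 3.14, 3.14, 3.14].

### API

Orientations are given as a unit quaternion [w, x, y, z].
In Python, from workcell import monitor, viewer, order gives the robot as it stands. The module is installed in compiled form; this text tells all that it offers.
- The arm moves only by the shell command python3 -m pendant 'ROWS' [FORCE]. ROWS is JSON, a list that holds one entry, the list of rows, each a list of 7 numbers: the shift along the tool's x, y, z in cm, then the turn, a rotation vector about the tool's x, y, z in rad, then the opening, from 0 (shut) to 1 (fully open). In form: [[[tx, ty, tz, ax, ay, az, claw], ...]]. A call has 1 to 20 rows; each row shifts and turns the commanded pose from where the row before left it, along the tool's axes as they then stand; what a row does not reach is not made up. A row lasts 1/8 s, in which the tool goes at most 62.5 mm and 10.7 degrees, less where a joint would pass 70% of its speed; a pose out of reach is approached as far as the arm can. A call with a gripper value outside its range is refused whole. The fingers move at their own pace and stop on an object; FORCE is the grip in N (left out, the last holds). Time passes only in rows, so rows that do not move let the fingers close. It gives the time, the measured TCP pose, the force and the opening at its end, in the units of the state.
- monitor.get_state(): the state, without advancing time (a new reading comes with each control period).
- viewer.camera(name): name is "scene" or "top"; returns (picture, depth): 400x640x3 uint8, red, green, blue; 400x640 float32, m along the optical axis (not along the pixel's ray), 0 where there is no reading.
- viewer.camera_params(name): a dict with "vertical_fov" (degrees; the focal length in pixels is half the picture's height over the tangent of half this angle, whatever the lens; pixels are square), "cx", "cy" (the principal point, pixels), "k1" (the pictures are not rectified: a ray, as slopes to the right and down, at radius r is drawn at 1 + k1 r^2 times it, then the intrinsics apply), "extrinsics" (4x4, takes a point from world to camera coordinates). Camera axes: x right, y down, z forward; pixel columns grow to the right and rows downward; lengths in m; the calibration is good to about 2 mm. A picture is of the moment at which its call begins. camera_params takes no time and is no camera call.
- order.close_job(): hands the job in, once; it reports no verdict.
The state is a dict: "time": time; "joint_positions": joint angles; "qvel": joint speeds; "joint_torque": joint torques, N m; "eef_pos": TCP position; "eef_rot": TCP orientation; "contact_force": force on the tool from outside, world axes, zero at the start; "wrist_torque": the same for the moment, N m; "finger_gap": finger opening in m.
Only numpy, scipy, OpenCV 4.12 (cv2) and the standard library are available. Lean on these libraries where they do the work, as an engineer would, in place of code of your own. Each camera call takes 0.05 s, during which the arm holds its last target.

### The job

Take the square-headed steel stake out of the wooden rack and push its tapered shank lightly into the socket of the iron block by hand, just far enough that it stands upright by itself with a gap still showing under its collar, and let go. Then take the wooden mallet and drive the stake down with light taps or pushes on its flat top, feeling for the point where the collar comes hard against the block, without striking or pressing hard once it is home. Finally stand the mallet back on the bench on one of its striking faces, clear of the block, and leave the other two stakes, the carved scroll, the jar and the cup where they are.

Things in the scene. Friction and masses are not known exactly. Their poses are not given: they have to be found in the camera images.
- stake_head (a point): Centre of the square flat-topped head, 38 x 38 x 26 mm, of the steel stake to be set (0.42 kg, 93 mm long). Its sides are square to the point's x and y; z up. Below the head: round neck 24 mm wide, 16 mm long, then the collar and shank. It starts upright in one of the rack's three holes (which one varies), hanging loosely on its collar; it lifts straight out.
- stake_collar (a point): Centre of the underside of that stake's round collar (44 mm wide, 6 mm thick), 35 mm below stake_head along its axis. Below this point is the round tapered shank, 45 mm long, 22 mm wide at the collar and 14 mm at the tip (5 degrees a side). z up along the stake.
- socket_mouth (a point): Centre of the socket's mouth, in the block's top face. A 34 mm square well holds four sprung steel jaws, tops 2 mm below the face; their sloping faces form a taper of 5 degrees a side, 20 mm across at the top, 40 mm deep, to fit the shank. They first touch the shank when the collar is about 10 mm above the face.
- socket: Fixed dark iron block 100 x 100 x 70 mm high, origin under its centre. The stake's weight takes it 1 to 2 mm into the jaws; from there the push needed rises steadily to 12 to 20 N just before home (varying with friction), and the stake stays where it is left. At home the collar lies on the top face: rigid, the force rises steeply; over 60 N is too hard.
- mallet_head (a point): Centre of the head of the beech mallet (about 0.26 kg). Head 54 mm (x) x 44 mm (y) x 80 mm (z) with a dark rubber striking face at top and bottom; it starts standing on one face on the bench, this point 40 mm up. The handle, 22 mm thick, leaves the head along -x at this height and ends 175 mm from this point. Can be gripped across y by head or handle.
- dome_head (a point): Centre of the head of a second stake with a round domed head 40 mm across, in another hole of the rack; not to be moved. Same collar and shank.
- blade_head (a point): Centre of the head of a third stake with a narrow head like a blade, 12 x 46 x 28 mm, in another hole of the rack; not to be moved. Same collar and shank.
- rack: Fixed wooden rack 270 mm (x) x 75 mm (y) x 60 mm high, origin at the centre of its underside; three through holes 27 mm wide at x = -90, 0 and +90 mm in which the stakes hang by their collars.
- scroll: Loose carved wooden neck scroll, about 125 mm long and 48 mm high, beyond the block; a bystander.
- jar: Loose amber glass jar, 56 mm wide and 70 mm high, a bystander.
- pegcup: Loose white cup, 64 mm wide and 60 mm high, nearer to the robot; a bystander.
There are look-alikes about, which are no part of the job. Leave any yellow look-alike of the part that bears mallet_head alone.

How it is judged:
By the outcome, as a careful person would: the job done as asked, in the order asked, and still so for the second after the job is handed in, with the robot touching nothing.
It also fails if it takes over 70 s, if anything falls off the work surface, if the arm or the gripper's body presses on something with over 40 N, if the wrist force passes 120 N, or if a joint passes its speed limit or range.

## Working session

There is one attempt and no reset: what is moved stays moved. The work goes in short steps, Python scripts to look and compute and a shell command to move; the robot and the scene stay as the last step left them, time stands still between calls to the robot, and variables do not carry over. Pictures are saved under pics/ and viewed, and the job is handed in when it is done.

```bash
mkdir -p pics; ls; python3 - <<'E'
from workcell import monitor, viewer
import cv2, numpy as np
np.set_printoptions(precision=4,suppress=True)
for n in("scene","top"):
    p,d=viewer.camera(n); cv2.imwrite(f"pics/{n}0.png",p[:,:,::-1]); np.save(f"pics/{n}0.npy",d); print(viewer.camera_params(n))
print(monitor.get_state())
E
```

```text
pics
{'vertical_fov': 48.95758910542538, 'cx': 320.77377217822954, 'cy': 201.12671372109847, 'k1': -0.06519708774771904, 'extrinsics': array([[ 0.3851,  0.9227,  0.0173, -0.1169],
       [ 0.6116, -0.2412, -0.7535, -0.2217],
       [-0.6911,  0.3008, -0.6572,  1.4656],
       [ 0.    ,  0.    ,  0.    ,  1.    ]])}
{'vertical_fov': 43.38717636612808, 'cx': 312.8286674504443, 'cy': 201.39660333849534, 'k1': 0.04990571201388001, 'extrinsics': array([[ 0.0297, -0.9995, -0.0145, -0.0427],
       [-0.9971, -0.0286, -0.0708,  0.4513],
       [ 0.0703,  0.0165, -0.9974,  1.5063],
       [ 0.    ,  0.    ,  0.    ,  1.    ]])}
{'time': 0.1, 'joint_positions': array([ 1.1627,  0.0528,  1.4016,  0.    ,  1.6886, -0.0703]), 'qvel': array([ 0.0009, -0.002 , -0.002 ,  0.001 ,  0.0009, -0.0016]), 'joint_torque': array([  0.001 , -38.2583, -36.0986,  -0.    ,   0.0048,  -0.    ]), 'eef_pos': array([0.1738, 0.4951, 0.2305]), 'eef_rot': array([-0.5767,  0.5772,  0.4084, -0.4093]), 'contact_force': array([-0.2191,  0.855 , -0.3703]), 'wrist_torque': array([-0.0033,  0.0106, -0.0233]), 'finger_gap': 0.08531501367366094}
```

View pics/scene0.png

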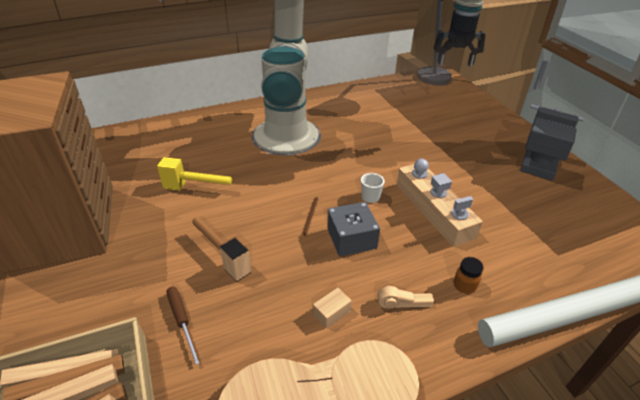

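View pics/top0.png

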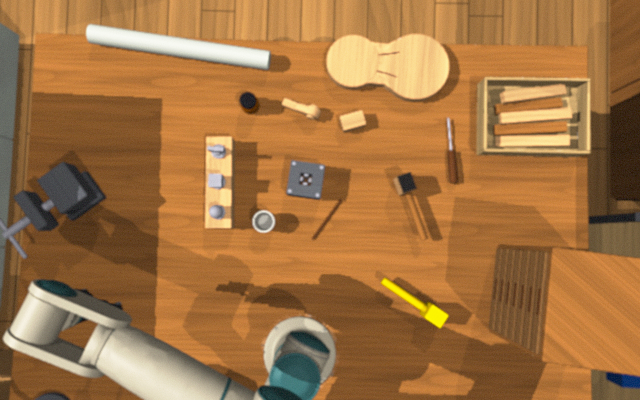

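The scene view shows the rack at (440,200) with the dome at (421,168), the square head at (441,185) and the blade at (461,208). The iron block is at (353,228), the mallet's head at (236,257), and the yellow look-alike at (172,175). In the top view these are the square head (216,181), block (305,180) and mallet head (405,183). I'll zoom in next.

```bash
cat > h.py <<'E'
import numpy as np, cv2
from workcell import viewer, monitor
np.set_printoptions(precision=4,suppress=True)
P={n:viewer.camera_params(n) for n in("scene","top")}
def fxy(n): return 200/np.tan(np.radians(P[n]['vertical_fov']/2))
def ray(n,u,v):
    p=P[n];f=fxy(n); xd=np.array([(u-p['cx'])/f,(v-p['cy'])/f]); x=xd.copy()
    for _ in range(20): x=xd/(1+p['k1']*(x@x))
    E=p['extrinsics'];R=E[:3,:3]; return -R.T@E[:3,3], R.T@np.array([x[0],x[1],1.])
def plane(n,u,v,z):
    c,d=ray(n,u,v); return c+d*(z-c[2])/d[2]
def atdepth(n,u,v,dep):
    c,d=ray(n,u,v); return c+d*dep
def tri(us,vs,ut,vt):
    c1,d1=ray("scene",us,vs);c2,d2=ray("top",ut,vt)
    A=np.stack([d1,-d2],1); s=np.linalg.lstsq(A,c2-c1,rcond=None)[0]
    a=c1+s[0]*d1;b=c2+s[1]*d2; return (a+b)/2,np.linalg.norm(a-b)
def proj(n,X):
    p=P[n];f=fxy(n);E=p['extrinsics'];c=E[:3,:3]@np.asarray(X)+E[:3,3]; x=c[:2]/c[2]; x=x*(1+p['k1']*(x@x)); return x*f+[p['cx'],p['cy']]
def cloud(n,d):
    v,u=np.mgrid[0:400,0:640]; p=P[n];f=fxy(n)
    xd=np.stack([(u-p['cx'])/f,(v-p['cy'])/f],-1);x=xd.copy()
    for _ in range(20): x=xd/(1+p['k1']*(x**2).sum(-1,keepdims=True))
    c=np.concatenate([x,np.ones(x.shape[:2]+(1,))],-1)*d[...,None]
    E=p['extrinsics']; return (c-E[:3,3])@E[:3,:3]
def crop(img,u0,v0,w,h,s,fn):
    cv2.imwrite(fn,cv2.resize(img[v0:v0+h,u0:u0+w],None,fx=s,fy=s,interpolation=cv2.INTER_CUBIC))
E
python3 - <<'E'
from h import *
s=cv2.imread("pics/scene0.png");t=cv2.imread("pics/top0.png")
a=[]
def c(img,u0,v0,w,h,s): return cv2.resize(img[v0:v0+h,u0:u0+w],None,fx=s,fy=s,interpolation=cv2.INTER_CUBIC)
cv2.imwrite("pics/a1.png",np.vstack([c(s,300,150,200,110,4)]))
cv2.imwrite("pics/a2.png",c(t,195,125,140,110,5))
cv2.imwrite("pics/a3.png",np.hstack([c(s,180,200,80,90,5),c(t,380,160,70,90,5)]))
E
```

```text
(no output)
```

View pics/a1.png

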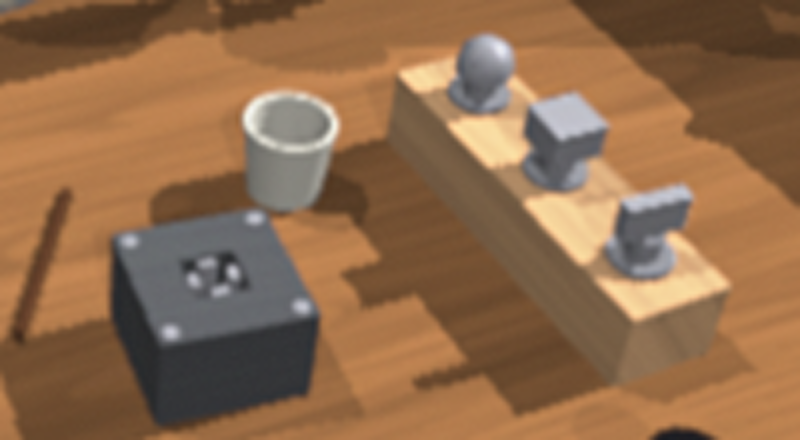

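View pics/a2.png

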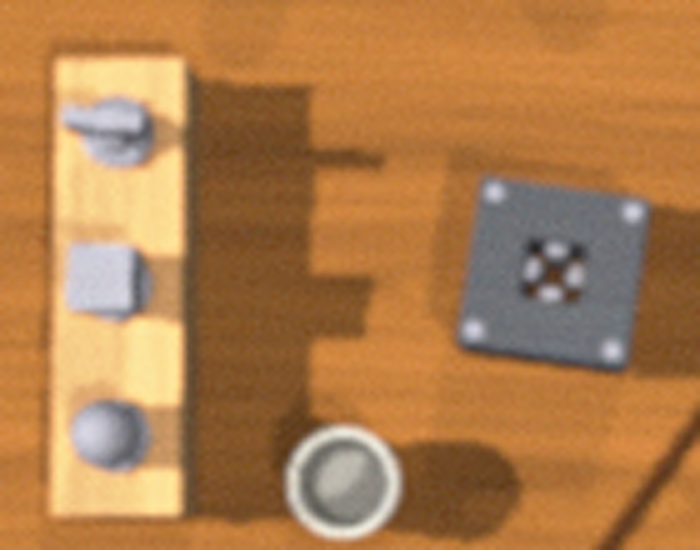

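View pics/a3.png

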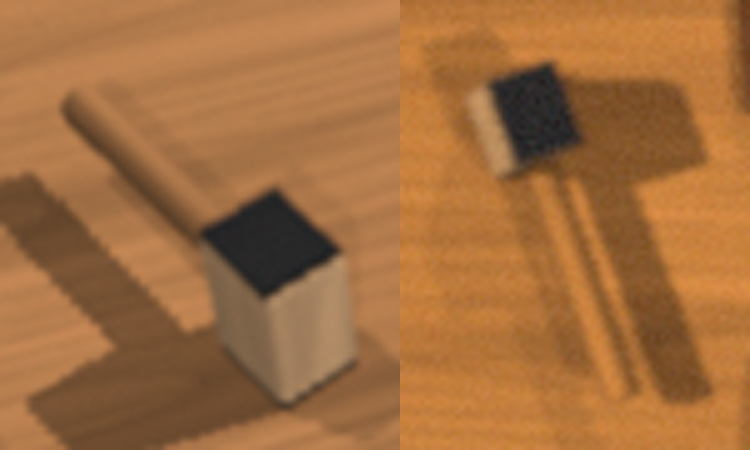

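```bash
python3 - <<'E'
from h import *
def S(x,y):return 300+(x+.5)/4-.5,150+(y+.5)/4-.5
def T(x,y):return 195+(x+.5)/5-.5,125+(y+.5)/5-.5
def S3(x,y):return 180+(x+.5)/5-.5,200+(y+.5)/5-.5
def T3(x,y):return 380+(x-400+.5)/5-.5,160+(y+.5)/5-.5
def t(n,s,q): 
    X,e=tri(*s,*q); print(n,X,"gap",round(e,4)); return X
print("cams",ray("scene",320,200)[0],ray("top",320,200)[0])
t("socket centre",S(215,273),T(553,272))
bs=[(129,241),(255,217),(302,306),(170,332)]
bt=[(473,330),(494,191),(633,212),(613,350)]
for a,b in ((0,3),(1,0),(2,1),(3,2)): t("screw",S(*bs[a]),T(*bt[b]))
t("stake top",S(566,121),T(101,279))
t("mallet top",S3(272,241),T3(534,111))
t("dome",S(486,62),T(108,433))
D={n:np.load(f"pics/{n}0.npy") for n in P}
C={n:cloud(n,D[n]) for n in P}
for n in P:
    c=C[n]; 
    for nm,X,r in(("stake",(0.5,.26),.15),):pass
    for nm,(u,v) in (("sock",S(150,290) if n=="scene" else T(500,300)),("stake",S(566,121) if n=="scene" else T(101,279)),("mallet",S3(272,241) if n=="scene" else T3(534,111)),("rack",S(500,140) if n=="scene" else T(110,220))):
        print(n,nm,c[int(round(v)),int(round(u))])
np.savez("pics/c.npz",**C)
E
```

```text
cams [ 1.1935 -0.3864  0.7982] [ 0.3453 -0.0546  1.5337]
socket centre [ 0.514  -0.005   0.0708] gap 0.0025
screw [ 0.469  -0.0418  0.0713] gap 0.0018
screw [0.4784 0.0403 0.072 ] gap 0.0018
screw [0.5604 0.0304 0.0723] gap 0.0012
screw [ 0.5504 -0.0513  0.0715] gap 0.0015
stake top [0.499  0.2524 0.1028] gap 0.0019
mallet top [ 0.5127 -0.2983  0.0804] gap 0.0026
dome [0.4119 0.248  0.0911] gap 0.0041
scene sock [ 0.5117 -0.046   0.0695]
scene stake [0.5049 0.2479 0.1082]
scene mallet [ 0.5151 -0.2974  0.0817]
scene rack [0.4592 0.2387 0.0598]
top sock [0.4949 0.0231 0.0717]
top stake [0.499  0.2499 0.1083]
top mallet [ 0.5119 -0.2987  0.0789]
top rack [0.5375 0.2564 0.0568]
```

```bash
python3 - <<'E'
from h import *
C=np.load("pics/c.npz")
def rect(nm,c,lo,hi):
    m=np.all((c>lo)&(c<hi),-1); p=c[m]; 
    r=cv2.minAreaRect(p[:,:2].astype(np.float32)*1000); print(nm,m.sum(),r,"zmed",np.median(p[:,2]),p[:,:2].mean(0))
    # top face only
for n in C:
    c=C[n]
    rect(n+" stake",c,(.46,.21,.1),(.54,.29,.12))
    rect(n+" dome",c,(.37,.21,.09),(.46,.29,.14))
    rect(n+" blade",c,(.55,.21,.09),(.64,.29,.14))
    rect(n+" mallet",c,(.45,-.36,.074),(.58,-.24,.09))
    rect(n+" block",c,(.43,-.1,.066),(.6,.09,.08))
    rect(n+" rack",c,(.3,.18,.054),(.7,.32,.064))
    rect(n+" handle",c,(.3,-.40,.025),(.48,-.24,.06))
    rect(n+" cup",c,(.38,.05,.05),(.47,.15,.07))
    rect(n+" jar",c,(.58,.1,.04),(.78,.22,.09))
    rect(n+" scroll",c,(.62,-.06,.015),(.75,.12,.09))
E
```

```text
scene stake 186 ((501.4214782714844, 252.06947326660156), (41.714111328125, 40.808349609375), 88.20767211914062) zmed 0.10745547866243325 [0.5037 0.2507]
scene dome 123 ((415.1833801269531, 245.92379760742188), (34.30873107910156, 31.12782859802246), 28.688377380371094) zmed 0.10007406408644517 [0.4178 0.2452]
scene blade 170 ((592.299072265625, 253.56398010253906), (48.47673416137695, 16.38312530517578), 88.24755096435547) zmed 0.10436081210646217 [0.5939 0.2514]
scene mallet 367 ((511.8515625, -298.23101806640625), (56.843021392822266, 41.865455627441406), 19.766040802001953) zmed 0.0804581134481082 [ 0.515  -0.2988]
scene block 1136 ((515.0106811523438, -5.373661041259766), (101.47628784179688, 105.93851470947266), 82.9426498413086) zmed 0.06947566658068843 [ 0.5173 -0.0065]
scene rack 1289 ((500.1936340332031, 252.4771270751953), (273.20947265625, 81.17375183105469), 1.8136900663375854) zmed 0.05982845061679866 [0.5222 0.2423]
scene handle 336 ((407.0606384277344, -336.82489013671875), (123.57886505126953, 21.39248275756836), 20.918235778808594) zmed 0.049080091990907224 [ 0.4106
[... 1349 characters left out ...]
847686767578), 1.4805015325546265) zmed 0.05953858782495857 [0.4986 0.2488]
top handle 368 ((419.44696044921875, -334.74932861328125), (149.57113647460938, 32.33550262451172), 25.493059158325195) zmed 0.04893454295900089 [ 0.416  -0.3346]
top cup 60 ((399.31671142578125, 114.5166015625), (35.44358825683594, 59.557960510253906), 1.6848326921463013) zmed 0.05878110784792594 [0.4037 0.1171]
top jar 309 ((675.086669921875, 195.1811065673828), (50.33348083496094, 192.21473693847656), 71.27909851074219) zmed 0.0684166180253203 [0.7251 0.1767]
top scroll 325 ((736.9374389648438, 14.40365219116211), (117.53064727783203, 41.27595138549805), 68.20528411865234) zmed 0.035894416826528594 [0.7279 0.0026]
```

```bash
python3 - <<'E'
from h import *
# light-face masks of stake head top: enlarge
s=cv2.imread("pics/scene0.png");t=cv2.imread("pics/top0.png")
c=lambda i,u,v,w,h,k:cv2.resize(i[v:v+h,u:u+w],None,fx=k,fy=k,interpolation=cv2.INTER_NEAREST)
cv2.imwrite("pics/b1.png",np.hstack([c(s,425,165,35,40,10),c(t,200,165,35,40,10)]))
E
```

```text
(no output)
```

View pics/b1.png

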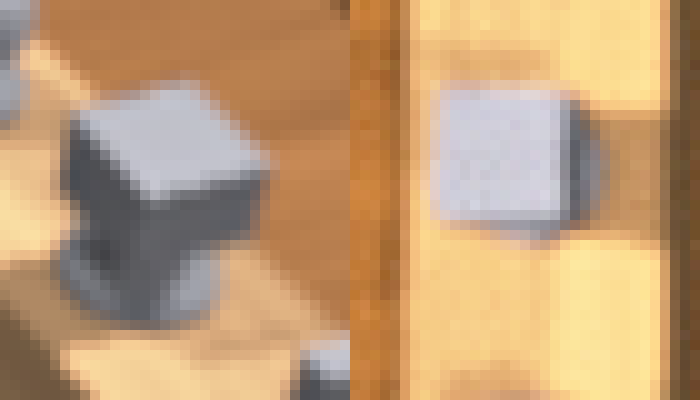

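```bash
cat >> h.py <<'E'
from scipy.spatial.transform import Rotation as Ro
def R0():
    q=monitor.get_state()['eef_rot']; return Ro.from_quat([q[1],q[2],q[3],q[0]])
def rep():
    s=monitor.get_state();R=R0().as_matrix()
    print("t",s['time'],"pos",s['eef_pos'],"jaw yaw",np.degrees(np.arctan2(R[1,0],R[0,0])),"y",R[:,1],"F",s['contact_force'],"M",s['wrist_torque'],"gap",s['finger_gap'],"q",s['joint_positions'])
def go(x,y,z,yaw):
    "tool-axes shift (cm) now, and rotvec (tool) needed to reach tool-down with jaw yaw deg"
    s=monitor.get_state();R=R0().as_matrix()
    a=np.radians(yaw); jx=np.array([np.cos(a),np.sin(a),0]); ty=np.array([0,0,-1.]); W=np.stack([jx,ty,np.cross(jx,ty)],1)
    d=np.array([x,y,z])-s['eef_pos']
    print("shift in present tool axes cm",R.T@d*100,"in final axes",W.T@d*100,"turn",Ro.from_matrix(R.T@W).as_rotvec())
E
python3 - <<'E'
from h import *
print("stake",tri(441.6,178.6,214.25,179.8))
rep(); go(.499,.2515,.17,91.7); go(.499,.2515,.17,-88.3)
E
```

```text
stake (array([0.4999, 0.2526, 0.1076]), np.float64(0.001070221567127728))
t 0.1 pos [0.1738 0.4951 0.2305] jaw yaw 70.64803457378282 y [-0.0006 -0.0013 -1.    ] F [-0.2191  0.855  -0.3703] M [-0.0033  0.0106 -0.0233] gap 0.08531501367366094 q [ 1.1627  0.0528  1.4016  0.      1.6886 -0.0703]
shift in present tool axes cm [-12.1995   6.0667 -38.7515] in final axes [-25.3132   6.0538 -31.779 ] turn [-0.0004 -0.3674 -0.0014]
shift in present tool axes cm [-12.1995   6.0667 -38.7515] in final axes [25.3132  6.0538 31.779 ] turn [ 0.002   2.7742 -0.0005]
```

```bash
python3 -m pendant '[[[-1.2,0.2,-3.87,0,0,0,1],[-1.2,0.2,-3.87,0,0,0,1],[-1.2,0.2,-3.87,0,0,0,1],[-1.2,0.2,-3.87,0,0,0,1],[-1.2,0.2,-3.87,0,0,0,1],[-1.2,0.2,-3.87,0,0,0,1],[-1.2,0.2,-3.87,0,0,0,1],[-1.2,0.2,-3.87,0,0,0,1],[-1.2,0.2,-3.87,0,0,0,1],[-1.2,0.2,-3.87,0,0,0,1],[0,0,0,0,-0.12,0,1],[0,0,0,0,-0.12,0,1],[0,0,0,0,-0.12,0,1],[0,0,0,0,0,0,1],[0,0,0,0,0,0,1]]]' 60; python3 -c "
from h import *
rep(); go(.4995,.252,.17,91.7)"
```

```text
time: 1.98
eef_pos: [0.4992, 0.2539, 0.2111]
eef_rot: [0.495, -0.495, -0.505, 0.505]
contact_force: [0.4, 0.3, -0.2]
finger_gap: 0.0857
t 1.975 pos [0.4992 0.2539 0.2111] jaw yaw 91.14616913872958 y [-0.0004 -0.0001 -1.    ] F [ 0.3843  0.3061 -0.248 ] M [ 0.0206 -0.0369 -0.0207] gap 0.08569647610831245 q [ 0.4045  0.1579  1.3274  0.      1.6567 -1.1863]
shift in present tool axes cm [-0.1871  4.1074 -0.0239] in final axes [-0.1877  4.1074 -0.0205] turn [-0.0004 -0.0097 -0.0001]
```

```bash
python3 -m pendant '[[[-0.19,2,0,0,-0.01,0,1],[0,3,0,0,0,0,1],[0,3,0,0,0,0,1],[0,3,0,0,0,0,1],[0,2.3,0,0,0,0,1],[0,0,0,0,0,0,1],[0,0,0,0,0,0,1]]]'; python3 - <<'E'
from h import *
rep()
for n in P:
    p,d=viewer.camera(n); cv2.imwrite(f"pics/{n}1.png",p[:,:,::-1])
    p=p[:,:,::-1]
    u,v=map(int,proj(n,(.4995,.252,.1))); crop(p,u-50,v-40,100,80,6 if n=='x' else 4,f"pics/g_{n}.png")
a=cv2.imread("pics/g_scene.png");b=cv2.imread("pics/g_top.png");cv2.imwrite("pics/g1.png",np.hstack([a,b]))
E
```

```text
time: 2.85
eef_pos: [0.5, 0.2523, 0.0796]
eef_rot: [-0.492, 0.492, 0.508, -0.507]
contact_force: [-0.9, -0.9, -0.1]
finger_gap: 0.0851
t 2.85 pos [0.5    0.2523 0.0796] jaw yaw 91.80718676875517 y [ 0.0016  0.0007 -1.    ] F [-0.8619 -0.8896 -0.0568] M [0.0427 0.0272 0.0213] gap 0.08510636546874906 q [ 0.4013  0.2496  1.4908  0.0001  1.3995 -1.201 ]
```

View pics/g1.png

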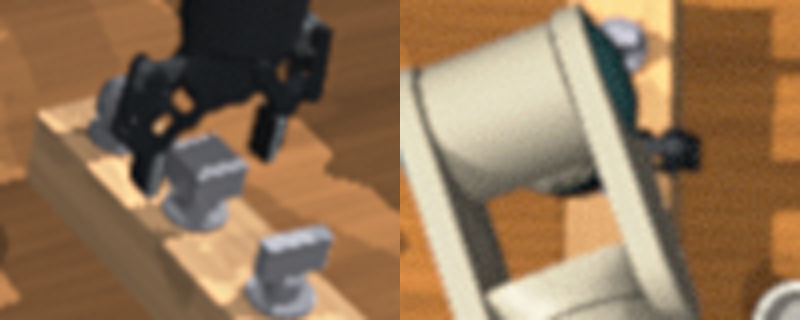

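The picture shows the fingers straddling the square head across y, with the head at (203,165) in the crop and both neighbouring stakes clear. Closing now, then a lift.

```bash
python3 -m pendant '[[[0,0,0,0,0,0,0],[0,0,0,0,0,0,0],[0,0,0,0,0,0,0],[0,0,0,0,0,0,0],[0,0,0,0,0,0,0],[0,0,0,0,0,0,0],[0,0,0,0,0,0,0],[0,0,0,0,0,0,0]]]' 60;  python3 -m pendant '[[[0,-1,0,0,0,0,0],[0,-2,0,0,0,0,0],[0,-3,0,0,0,0,0],[0,-3,0,0,0,0,0],[0,-3,0,0,0,0,0],[0,-2,0,0,0,0,0],[0,0,0,0,0,0,0],[0,0,0,0,0,0,0]]]'; python3 - <<'E'
from h import *
rep()
p,d=viewer.camera("scene"); p=p[:,:,::-1]
X=monitor.get_state()['eef_pos'];u,v=map(int,proj("scene",X)); crop(p,u-60,v-40,120,90,6,"pics/l1.png")
E
```

```text
time: 3.95
eef_pos: [0.4997, 0.2524, 0.079]
eef_rot: [-0.492, 0.492, 0.509, -0.507]
contact_force: [-1.7, 2.2, 5.6]
finger_gap: 0.0374
time: 4.95
eef_pos: [0.4988, 0.2516, 0.2165]
eef_rot: [0.492, -0.492, -0.507, 0.509]
contact_force: [-0.3, -0.1, -4.1]
finger_gap: 0.0371
t 4.95 pos [0.4988 0.2516 0.2165] jaw yaw 91.83576818584382 y [-0.0028 -0.0013 -1.    ] F [-0.3481 -0.066  -4.1138] M [-0.0118  0.0563 -0.0147] gap 0.03711362574756836 q [ 0.4011  0.1542  1.3208 -0.0001  1.6696 -1.2017]
```

View pics/l1.png

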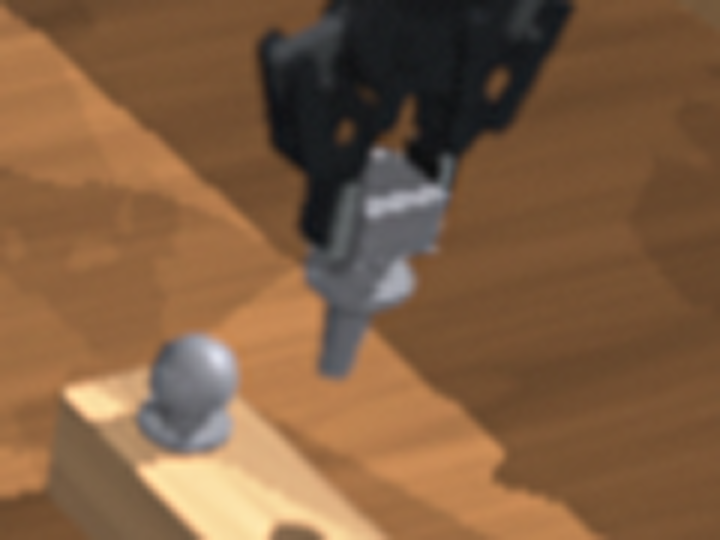

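```bash
python3 -c "
from h import *
go(.5143,-.0053,.19,91.8)"
```

```text
shift in present tool axes cm [-25.7253   2.6635  -0.7384] in final axes [-25.7282   2.6332  -0.7472] turn [-0.0031  0.0007 -0.0013]
```

```bash
python3 -m pendant '[[[-1.5,0,-0.05,0,0,0,0],[-3,0,-0.1,0,0,0,0],[-3.5,0,-0.1,0,0,0,0],[-3.5,0,-0.1,0,0,0,0],[-3.5,0.3,-0.1,0,0,0,0],[-3.5,0.6,-0.1,0,0,0,0],[-3,0.9,-0.1,0,0,0,0],[-2.5,0.8,-0.05,0,0,0,0],[-1.7,0,-0.05,0,0,0,0],[0,0,0,0,0,0,0],[0,0,0,0,0,0,0],[0,0,0,0,0,0,0],[0,0,0,0,0,0,0]]]'; python3 - <<'E'
from h import *
rep();go(.5143,-.0053,.148,91.8)
for n in P:
    p,d=viewer.camera(n); cv2.imwrite(f"pics/{n}2.png",p[:,:,::-1]);np.save(f"pics/{n}2.npy",d)
p=cv2.imread("pics/scene2.png")
X=monitor.get_state()['eef_pos'];u,v=map(int,proj("scene",X)); print(u-60,v-40);crop(p,u-60,v-40,120,90,6,"pics/l2.png")
E
```

```text
time: 6.62
eef_pos: [0.5152, -0.0041, 0.1924]
eef_rot: [-0.492, 0.492, 0.508, -0.508]
contact_force: [0.5, 0.4, -4.0]
finger_gap: 0.0373
t 6.625 pos [ 0.5152 -0.0041  0.1924] jaw yaw 91.90071149176578 y [ 0.0003  0.0001 -1.    ] F [ 0.5204  0.3993 -3.9724] M [ 0.0457  0.007  -0.0167] gap 0.037296774120729535 q [-0.0797  0.0389  1.4917  0.0002  1.6107 -1.6837]
shift in present tool axes cm [-0.1189  4.4443  0.093 ] in final axes [-0.1184  4.4443  0.0916] turn [0.0003 0.0018 0.0001]
296 138
```

View pics/l2.png

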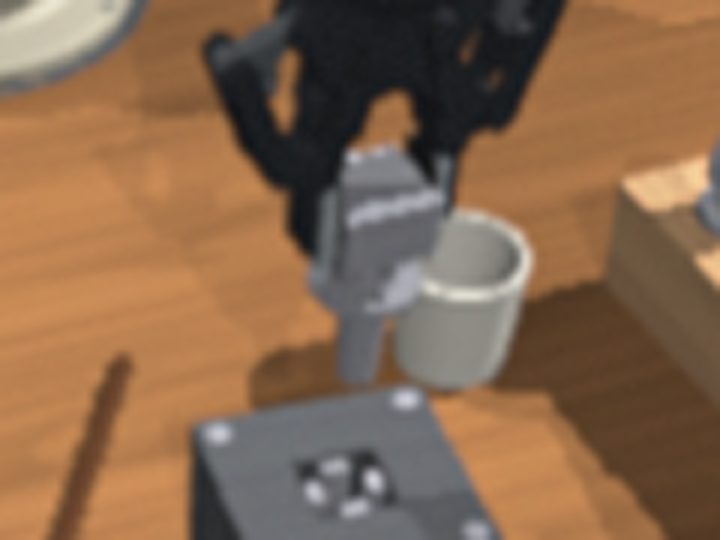

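View pics/top2.png

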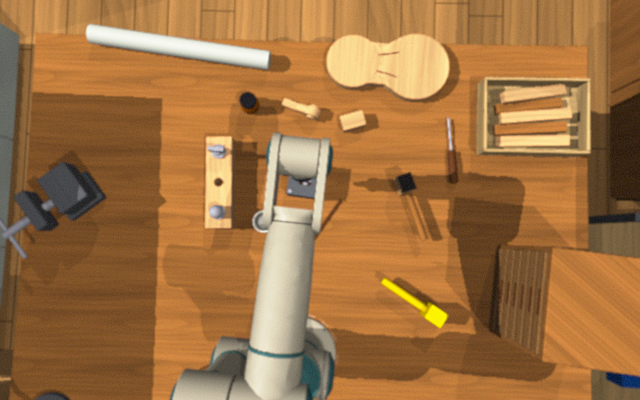

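```bash
python3 - <<'E'
from h import *
X=monitor.get_state()['eef_pos']
for dz in(-.064,-.022,.0285): print(dz,(proj("scene",X+[0,0,dz])-[296,138]+.5)*6-.5)
c=cloud("scene",np.load("pics/scene2.npy"))
m=np.all((c>(.47,-.04,.125))&(c<(.56,.03,.168)),-1)
for z in np.arange(.125,.17,.004):
    k=m&(abs(c[...,2]-z)<.002); q=c[k]
    if len(q): print(round(z,3),len(q),q[:,:2].mean(0),q[:,:2].min(0),q[:,:2].max(0))
c0=c[np.all((c>(.43,-.1,.066))&(c<(.6,.09,.08)),-1)]
print("block now",cv2.minAreaRect(c0[:,:2].astype(np.float32)*1000))
E
```

```text
-0.064 [356.3789 375.3801]
-0.022 [363.9609 291.5402]
0.0285 [373.6074 184.4338]
0.129 6 [ 0.52  -0.008] [ 0.5141 -0.0114] [ 0.523  -0.0017]
0.133 4 [ 0.5202 -0.0089] [ 0.5157 -0.0125] [ 0.5225 -0.0055]
0.137 11 [ 0.5205 -0.0079] [ 0.5155 -0.0136] [0.5238 0.0005]
0.141 9 [ 0.5207 -0.009 ] [ 0.5143 -0.0138] [ 0.5255 -0.0005]
0.145 5 [ 0.5212 -0.0089] [ 0.515 -0.013] [ 0.5256 -0.0056]
0.149 12 [ 0.522  -0.0077] [ 0.5155 -0.014 ] [0.526  0.0013]
0.153 10 [ 0.5214 -0.0091] [ 0.517  -0.0148] [0.5261 0.001 ]
0.157 9 [ 0.5236 -0.008 ] [ 0.5196 -0.0125] [ 0.5262 -0.0005]
0.161 8 [ 0.5223 -0.0111] [ 0.5183 -0.0161] [ 0.5253 -0.0041]
0.165 1 [ 0.5208 -0.0147] [ 0.5208 -0.0147] [ 0.5208 -0.0147]
block now ((514.0516967773438, -4.817115783691406), (101.50101470947266, 104.52056121826172), 83.14398193359375)
```

```bash
python3 -m pendant '[[[-0.1,1.5,0.09,0,0,0,0],[0,2,0,0,0,0,0],[0,1.5,0,0,0,0,0],[0,0.8,0,0,0,0,0],[0,0.8,0,0,0,0,0],[0,0.8,0,0,0,0,0],[0,0.8,0,0,0,0,0],[0,0,0,0,0,0,0],[0,0,0,0,0,0,0]]]'; python3 -c "
from h import *
rep()"
```

```text
time: 7.85
eef_pos: [0.5142, -0.0054, 0.1102]
eef_rot: [-0.492, 0.492, 0.508, -0.508]
contact_force: [-1.0, 3.2, -5.6]
finger_gap: 0.037
t 7.85 pos [ 0.5142 -0.0054  0.1102] jaw yaw 91.86104731576825 y [-0.0004  0.0006 -1.    ] F [-0.985   3.2147 -5.5859] M [0.5768 0.0291 0.0101] gap 0.03704094792687816 q [-0.0826  0.0961  1.5993  0.0006  1.4466 -1.6859]
```

```bash
python3 -m pendant '[[[0.1,0,0,0,0,0,0],[0,0,0,0,0,0,0],[0,0,0,0,0,0,0]]]'; python3 -c "
from h import *
rep()"
```

```text
time: 8.22
eef_pos: [0.5144, -0.0049, 0.1105]
eef_rot: [-0.492, 0.492, 0.508, -0.508]
contact_force: [-0.5, 0.0, -3.9]
finger_gap: 0.0372
t 8.225 pos [ 0.5144 -0.0049  0.1105] jaw yaw 91.8361892249686 y [ 0.0005 -0.0004 -1.    ] F [-0.5315  0.0026 -3.9082] M [ 0.0023 -0.016  -0.0582] gap 0.03715365265871286 q [-0.0812  0.0957  1.5991 -0.0004  1.4463 -1.684 ]
```

```bash
python3 -m pendant '[[[0.08,0.3,0,0,0,0,0],[0,0.3,0,0,0,0,0],[0,0.3,0,0,0,0,0],[0,0,0,0,0,0,0],[0,0,0,0,0,0,0]]]'; python3 -c "
from h import *
rep()"
```

```text
time: 8.85
eef_pos: [0.5143, -0.0039, 0.1013]
eef_rot: [-0.492, 0.492, 0.508, -0.508]
contact_force: [0.4, 0.4, -4.3]
finger_gap: 0.0372
t 8.85 pos [ 0.5143 -0.0039  0.1013] jaw yaw 91.84489247423643 y [ 0.0001  0.0001 -1.    ] F [ 0.3971  0.4299 -4.3229] M [-0.0189 -0.0166 -0.0028] gap 0.03719531080690188 q [-0.0794  0.1048  1.6086  0.0001  1.4281 -1.6824]
```

```bash
python3 -m pendant '[[[0,0.2,0,0,0,0,0],[0,0.1,0,0,0,0,0],[0,0,0,0,0,0,0],[0,0,0,0,0,0,0]]]';python3 -m pendant '[[[0,0.1,0,0,0,0,0],[0,0,0,0,0,0,0]]]';python3 -m pendant '[[[0,0.1,0,0,0,0,0],[0,0,0,0,0,0,0],[0,0,0,0,0,0,0]]]'; python3 -c "
from h import *
rep()"
```

```text
time: 9.35
eef_pos: [0.5142, -0.0039, 0.0982]
eef_rot: [0.492, -0.492, -0.508, 0.508]
contact_force: [0.2, -0.3, -5.2]
finger_gap: 0.037
time: 9.6
eef_pos: [0.5143, -0.0039, 0.0975]
eef_rot: [-0.492, 0.492, 0.508, -0.508]
contact_force: [-0.4, -0.5, -2.0]
finger_gap: 0.0373
time: 9.98
eef_pos: [0.5144, -0.0039, 0.0966]
eef_rot: [-0.492, 0.492, 0.508, -0.508]
contact_force: [-0.5, -0.0, 0.6]
finger_gap: 0.037
t 9.975 pos [ 0.5144 -0.0039  0.0966] jaw yaw 91.84518493731507 y [ 0.0005  0.0001 -1.    ] F [-0.4906 -0.04    0.6223] M [-0.0133  0.2727 -0.0316] gap 0.036997249296882535 q [-0.0794  0.1096  1.6134  0.0001  1.4181 -1.6824]
```

```bash
python3 -m pendant '[[[0,0.1,0,0,0,0,0],[0,0,0,0,0,0,0],[0,0,0,0,0,0,0]]]';python3 -m pendant '[[[0,0.1,0,0,0,0,0],[0,0,0,0,0,0,0],[0,0,0,0,0,0,0]]]'; python3 - <<'E'
from h import *
rep()
p,d=viewer.camera("scene"); p=p[:,:,::-1]
X=monitor.get_state()['eef_pos'];u,v=map(int,proj("scene",X)); crop(p,u-50,v-40,100,80,7,"pics/l3.png")
E
```

```text
time: 10.35
eef_pos: [0.5144, -0.0039, 0.0956]
eef_rot: [-0.492, 0.492, 0.508, -0.508]
contact_force: [-0.9, -0.2, 3.2]
finger_gap: 0.0371
time: 10.72
eef_pos: [0.5144, -0.0039, 0.0946]
eef_rot: [-0.492, 0.492, 0.508, -0.508]
contact_force: [-1.4, 0.0, 5.1]
finger_gap: 0.037
t 10.725 pos [ 0.5144 -0.0039  0.0946] jaw yaw 91.84420206743519 y [ 0.0006  0.0001 -1.    ] F [-1.4264  0.0308  5.1003] M [0.0261 0.3684 0.0468] gap 0.03704440144207308 q [-0.0794  0.1117  1.6153  0.0001  1.4139 -1.6824]
```

View pics/l3.png

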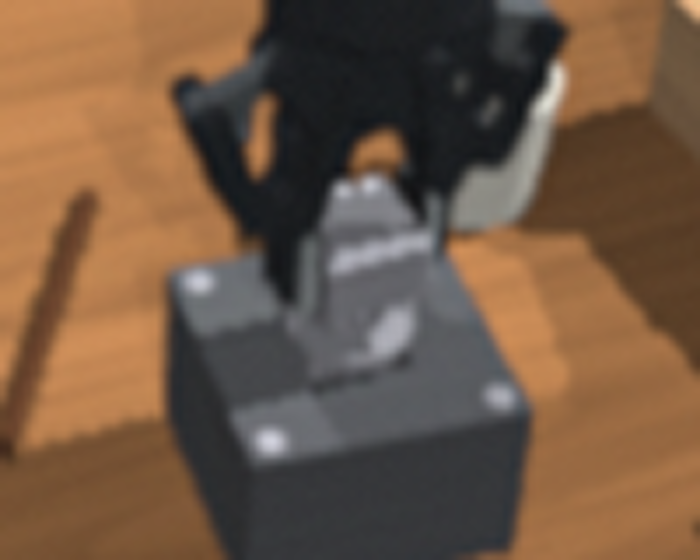

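```bash
python3 -m pendant '[[[0,0,0.05,0,0,0,0],[0,0,0,0,0,0,0]]]'; python3 -m pendant '[[[0,0,0,0,0,0,1],[0,0,0,0,0,0,1],[0,0,0,0,0,0,1],[0,0,0,0,0,0,1],[0,0,0,0,0,0,1],[0,0,0,0,0,0,1]]]';python3 -m pendant '[[[0,-1,0,0,0,0,1],[0,-2,0,0,0,0,1],[0,-3,0,0,0,0,1],[0,-3,0,0,0,0,1],[0,-3,0,0,0,0,1],[0,0,0,0,0,0,1]]]'; python3 - <<'E'
from h import *
rep();go(.511,-.2985,.16,109.8)
p,d=viewer.camera("scene"); p=p[:,:,::-1];cv2.imwrite("pics/scene4.png",p);np.save("pics/scene4.npy",d)
u,v=map(int,proj("scene",(.514,-.005,.09)));print(u-50,v-40); crop(p,u-50,v-40,100,80,7,"pics/l4.png")
E
```

```text
time: 11.02
eef_pos: [0.5141, -0.0039, 0.0945]
eef_rot: [-0.492, 0.492, 0.508, -0.508]
contact_force: [0.8, -0.1, 3.9]
finger_gap: 0.037
time: 11.78
eef_pos: [0.5137, -0.0039, 0.0943]
eef_rot: [-0.492, 0.492, 0.508, -0.508]
contact_force: [0.0, 0.6, 0.1]
finger_gap: 0.0853
time: 12.52
eef_pos: [0.5149, -0.004, 0.2177]
eef_rot: [-0.49, 0.494, 0.509, -0.507]
contact_force: [-0.2, -0.0, 0.0]
finger_gap: 0.0851
t 12.525 pos [ 0.5149 -0.004   0.2177] jaw yaw 91.84531357780057 y [ 0.0061 -0.0004 -1.    ] F [-0.169  -0.0341  0.0111] M [ 0.0049 -0.0536 -0.0299] gap 0.0851215902553104 q [-0.0795  0.0229  1.4577  0.0001  1.6548 -1.6825]
shift in present tool axes cm [-29.4224   5.781    1.3732] in final axes [-27.5804   5.7718  10.3437] turn [ 0.006  -0.3134 -0.0015]
303 172
```

View pics/l4.png

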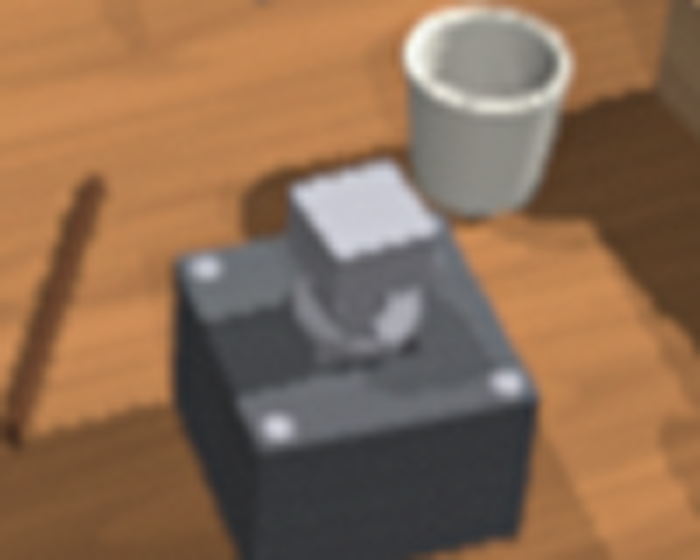

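```bash
python3 -m pendant '[[[0,0,0,0.006,-0.105,0,1],[0,0,0,0,-0.105,0,1],[0,0,0,0,-0.103,0,1],[-3.45,0.7,1.3,0,0,0,1],[-3.45,0.7,1.3,0,0,0,1],[-3.45,0.7,1.3,0,0,0,1],[-3.45,0.7,1.3,0,0,0,1],[-3.45,0.7,1.3,0,0,0,1],[-3.45,0.7,1.3,0,0,0,1],[-3.45,0.7,1.3,0,0,0,1],[-3.45,0.7,1.3,0,0,0,1],[0,0,0,0,0,0,1],[0,0,0,0,0,0,1]]]'; python3 - <<'E'
from h import *
rep();go(.5115,-.298,.026,109.8)
p,d=viewer.camera("scene"); p=p[:,:,::-1]
u,v=map(int,proj("scene",(.511,-.298,.09)));crop(p,u-50,v-50,120,100,6,"pics/l5.png")
c=cloud("scene",np.load("pics/scene4.npy"))
q=c[np.all((c>(.47,-.05,.114))&(c<(.56,.04,.14)),-1)]
print(np.median(q,0),cv2.minAreaRect(q[:,:2].astype(np.float32)*1000)); A=np.c_[q[:,:2]-q[:,:2].mean(0),np.ones(len(q))]; print(np.linalg.lstsq(A,q[:,2],rcond=None)[0])
E
```

```text
time: 14.2
eef_pos: [0.5086, -0.2981, 0.1575]
eef_rot: [0.409, -0.404, -0.577, 0.58]
contact_force: [-0.4, 0.5, 0.3]
finger_gap: 0.0854
t 14.2 pos [ 0.5086 -0.2981  0.1575] jaw yaw 109.78044051642456 y [-0.0073  0.0009 -1.    ] F [-0.4234  0.525   0.2997] M [-0.0272 -0.0113 -0.0019] gap 0.08540969352685024 q [-0.5912  0.2713  1.3041 -0.0033  1.5727 -2.5072]
shift in present tool axes cm [-0.1303 13.1483 -0.3582] in final axes [-0.0875 13.1507 -0.2722] turn [-0.0065 -0.0003  0.0033]
[ 0.5193 -0.0071  0.123 ] ((515.5599365234375, -5.798809051513672), (38.96541213989258, 38.892635345458984), 0.9108915328979492)
[-0.0763  0.0352  0.1221]
```

View pics/l5.png

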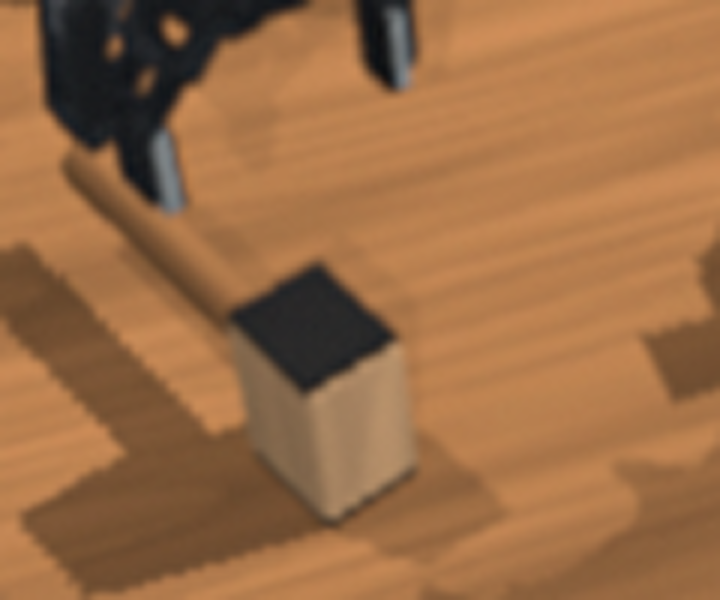

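```bash
python3 -m pendant '[[[-0.08,2,-0.27,-0.006,0,0.002,1],[0,3,0,0,0,0,1],[0,3,0,0,0,0,1],[0,2.5,0,0,0,0,1],[0,1.6,0,0,0,0,1],[0,1.0,0,0,0,0,1],[0,0,0,0,0,0,1],[0,0,0,0,0,0,1]]]'; python3 - <<'E'
from h import *
rep();go(.5115,-.298,.026,109.8)
p,d=viewer.camera("scene"); p=p[:,:,::-1]
u,v=map(int,proj("scene",(.511,-.298,.06)));crop(p,u-50,v-50,120,100,6,"pics/l6.png")
E
```

```text
time: 15.25
eef_pos: [0.5122, -0.299, 0.0285]
eef_rot: [-0.406, 0.407, 0.578, -0.578]
contact_force: [-0.0, 0.5, -0.6]
finger_gap: 0.0852
t 15.25 pos [ 0.5122 -0.299   0.0285] jaw yaw 109.78096387123635 y [ 0.0018 -0.0013 -1.    ] F [-0.0083  0.5017 -0.5779] M [-0.012  -0.0012  0.0363] gap 0.08515767264394429 q [-0.5906  0.3947  1.4208 -0.      1.3239 -2.5067]
shift in present tool axes cm [0.119  0.2533 0.0335] in final axes [0.1185 0.2536 0.0332] turn [ 0.0013 -0.0003 -0.0018]
```

View pics/l6.png

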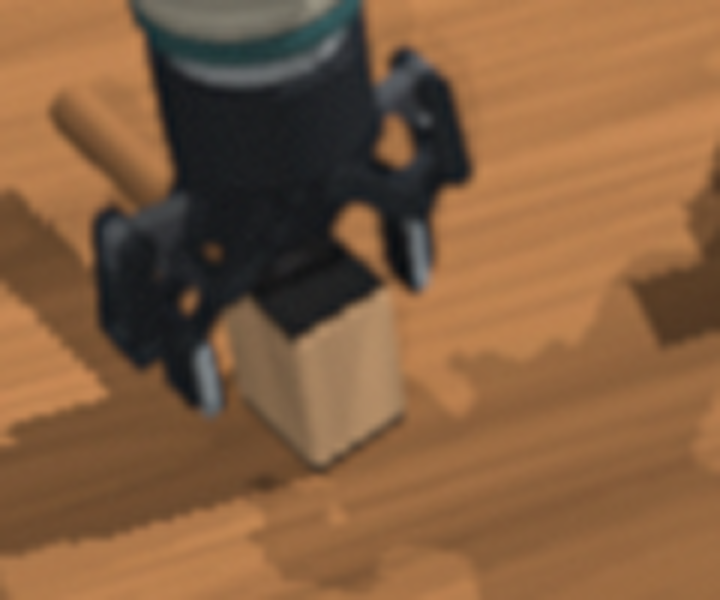

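```bash
python3 -m pendant '[[[0.1,0.2,0.03,0,0,0,1],[0,0,0,0,0,0,0],[0,0,0,0,0,0,0],[0,0,0,0,0,0,0],[0,0,0,0,0,0,0],[0,0,0,0,0,0,0],[0,0,0,0,0,0,0],[0,0,0,0,0,0,0]]]' 100; python3 -m pendant '[[[0,-0.5,0,0,0,0,0],[0,-1.5,0,0,0,0,0],[0,-3,0,0,0,0,0],[0,-4,0,0,0,0,0],[0,-4,0,0,0,0,0],[0,-3,0,0,0,0,0],[0,0,0,0,0,0,0],[0,0,0,0,0,0,0],[0,0,0,0,0,0,0]]]'; python3 - <<'E'
from h import *
rep();go(.514,-.0045,.165,109.8);go(.514,-.0045,.165,91.8)
for n in P:
    p,d=viewer.camera(n); p=p[:,:,::-1];cv2.imwrite(f"pics/{n}7.png",p);np.save(f"pics/{n}7.npy",d)
    X=monitor.get_state()['eef_pos'];u,v=map(int,proj(n,X));print(u-50,v-50)
    if n=="scene":crop(p,u-50,v-50,120,100,6,"pics/l7.png")
E
```

```text
time: 16.3
eef_pos: [0.5113, -0.298, 0.0258]
eef_rot: [-0.406, 0.407, 0.578, -0.578]
contact_force: [1.0, -0.3, 4.1]
finger_gap: 0.0428
time: 17.42
eef_pos: [0.5103, -0.2974, 0.1832]
eef_rot: [0.408, -0.406, -0.578, 0.578]
contact_force: [0.1, 0.5, -3.6]
finger_gap: 0.0434
t 17.425 pos [ 0.5103 -0.2974  0.1832] jaw yaw 109.77809683011401 y [-0.0027  0.0018 -1.    ] F [ 0.1045  0.5068 -3.6118] M [ 0.042  -0.0157  0.0372] gap 0.04337043454774532 q [-0.5901  0.2576  1.2687 -0.      1.6185 -2.5061]
shift in present tool axes cm [ 27.428    1.8723 -10.2636] in final axes [ 27.4288   1.8216 -10.2704] turn [-0.002  -0.0004  0.0026]
shift in present tool axes cm [ 27.428    1.8723 -10.2636] in final axes [29.2601  1.8216 -1.2917] turn [-0.0023  0.3138  0.0023]
177 162
362 128
```

View pics/l7.png

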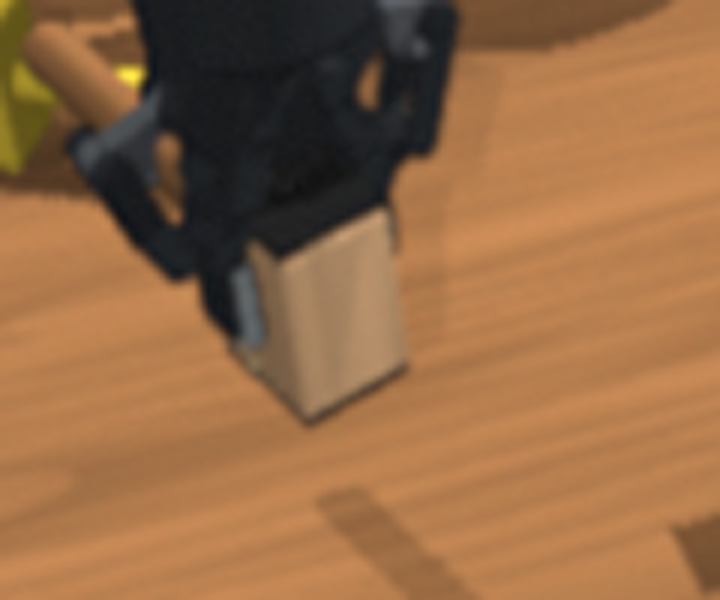

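```bash
python3 -m pendant '[[[1.4,0,-0.5,0,0,0,0],[2.8,0,-1.05,0,0,0,0],[3.3,0,-1.25,0,0,0,0],[3.3,0,-1.25,0,0,0,0],[3.3,0,-1.25,0,0,0,0],[3.3,0,-1.25,0,0,0,0],[3.3,0,-1.25,0,0,0,0],[3.3,0,-1.25,0,0,0,0],[2.4,0,-0.9,0,0,0,0],[1,0,-0.35,0,0,0,0],[0,0,0,0,0,0,0],[0,0,0,0,0,0,0],[0,0,0,0,0,0,0]]]'; python3 - <<'E'
from h import *
rep();go(.514,-.0045,.153,109.8)
p,d=viewer.camera("scene"); p=p[:,:,::-1]
X=monitor.get_state()['eef_pos'];u,v=map(int,proj("scene",X));crop(p,u-50,v-40,120,100,6,"pics/l8.png")
E
```

```text
time: 19.15
eef_pos: [0.5152, -0.0059, 0.1853]
eef_rot: [0.407, -0.407, -0.578, 0.578]
contact_force: [0.7, 0.3, -3.0]
finger_gap: 0.0429
t 19.15 pos [ 0.5152 -0.0059  0.1853] jaw yaw 109.70762564422373 y [ 0.0003 -0.0004 -1.    ] F [ 0.7086  0.252  -3.0468] M [ 0.0398 -0.0254  0.0057] gap 0.04291035143791151 q [-0.083   0.0425  1.5023 -0.0004  1.5964 -1.9977]
shift in present tool axes cm [0.1746 3.2284 0.0633] in final axes [0.1732 3.2285 0.0626] turn [ 0.0001 -0.0016 -0.0005]
```

View pics/l8.png

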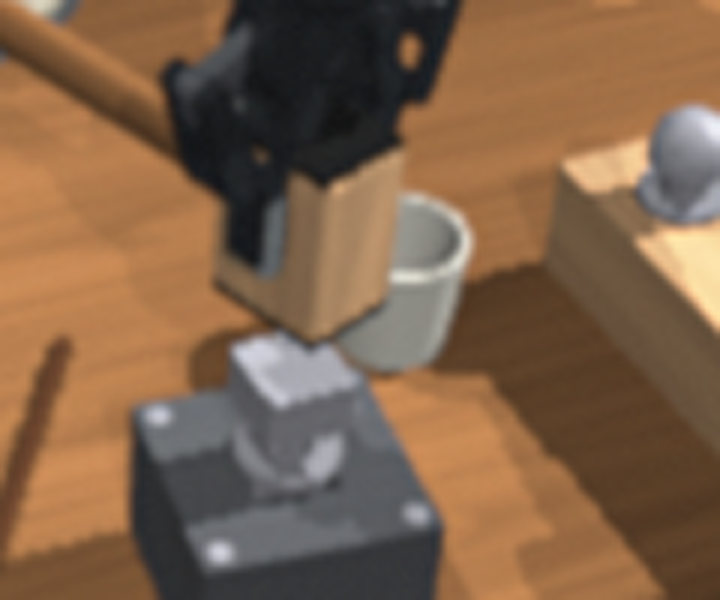

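```bash
python3 -m pendant '[[[0.16,1,0.06,0,0,0,0],[0,1.2,0,0,0,0,0],[0,0.8,0,0,0,0,0],[0,0.2,0,0,0,0,0],[0,0,0,0,0,0,0],[0,0,0,0,0,0,0]]]'; python3 -m pendant '[[[0,0.1,0,0,0,0,0],[0,0,0,0,0,0,0]]]';python3 -m pendant '[[[0,0.1,0,0,0,0,0],[0,0,0,0,0,0,0]]]'; python3 -m pendant '[[[0,0.1,0,0,0,0,0],[0,0,0,0,0,0,0]]]'
```

```text
time: 19.95
eef_pos: [0.5143, -0.0038, 0.1538]
eef_rot: [-0.406, 0.407, 0.579, -0.578]
contact_force: [-0.1, 0.4, -3.8]
finger_gap: 0.0429
time: 20.2
eef_pos: [0.5141, -0.0038, 0.1524]
eef_rot: [-0.407, 0.407, 0.578, -0.578]
contact_force: [1.0, 0.6, -2.5]
finger_gap: 0.0432
time: 20.45
eef_pos: [0.514, -0.0038, 0.1512]
eef_rot: [0.407, -0.407, -0.578, 0.578]
contact_force: [0.7, -0.6, -2.3]
finger_gap: 0.043
time: 20.7
eef_pos: [0.514, -0.0038, 0.1502]
eef_rot: [0.407, -0.407, -0.578, 0.578]
contact_force: [-0.7, -0.4, -2.4]
finger_gap: 0.0431
```

```bash
for i in 1; do python3 -m pendant '[[[0,0.1,0,0,0,0,0],[0,0,0,0,0,0,0]]]'; done; python3 -m pendant '[[[0,0.1,0,0,0,0,0],[0,0,0,0,0,0,0]]]';python3 -m pendant '[[[0,0.05,0,0,0,0,0],[0,0,0,0,0,0,0]]]'; python3 -m pendant '[[[0,0.05,0,0,0,0,0],[0,0,0,0,0,0,0]]]'
```

```text
time: 20.95
eef_pos: [0.5141, -0.0038, 0.1494]
eef_rot: [-0.406, 0.407, 0.578, -0.578]
contact_force: [-0.7, 0.5, -1.9]
finger_gap: 0.0429
time: 21.2
eef_pos: [0.5143, -0.0038, 0.1491]
eef_rot: [-0.406, 0.407, 0.579, -0.578]
contact_force: [-1.1, 0.0, 2.9]
finger_gap: 0.0431
time: 21.45
eef_pos: [0.5143, -0.0038, 0.1484]
eef_rot: [-0.406, 0.407, 0.579, -0.578]
contact_force: [-2.0, 0.2, 5.6]
finger_gap: 0.0429
time: 21.7
eef_pos: [0.5143, -0.0038, 0.1479]
eef_rot: [-0.406, 0.407, 0.579, -0.578]
contact_force: [-1.9, -0.9, 5.4]
finger_gap: 0.0435
```

```bash
python3 -m pendant '[[[0,0.05,0,0,0,0,0],[0,0,0,0,0,0,0]]]';python3 -m pendant '[[[0,0.05,0,0,0,0,0],[0,0,0,0,0,0,0]]]';python3 -m pendant '[[[0,0.05,0,0,0,0,0],[0,0,0,0,0,0,0]]]'; python3 -m pendant '[[[0,0.05,0,0,0,0,0],[0,0,0,0,0,0,0]]]'
```

```text
time: 21.95
eef_pos: [0.5144, -0.0038, 0.1476]
eef_rot: [-0.406, 0.407, 0.579, -0.578]
contact_force: [-1.8, 0.7, 6.6]
finger_gap: 0.043
time: 22.2
eef_pos: [0.5144, -0.0038, 0.1472]
eef_rot: [-0.406, 0.407, 0.579, -0.578]
contact_force: [-2.2, 0.2, 7.5]
finger_gap: 0.0428
time: 22.45
eef_pos: [0.5144, -0.0038, 0.1469]
eef_rot: [-0.406, 0.407, 0.579, -0.578]
contact_force: [-2.7, 0.7, 8.2]
finger_gap: 0.0427
time: 22.7
eef_pos: [0.5145, -0.0039, 0.1465]
eef_rot: [-0.406, 0.407, 0.579, -0.578]
contact_force: [-2.9, 0.2, 9.0]
finger_gap: 0.0434
```

```bash
python3 - <<'E'
from h import *
rep()
p,d=viewer.camera("scene"); p=p[:,:,::-1]
u,v=map(int,proj("scene",(.514,-.004,.1)));crop(p,u-40,v-45,90,80,8,"pics/l9.png")
E
```

```text
t 22.7 pos [ 0.5145 -0.0039  0.1465] jaw yaw 109.77861294729173 y [ 0.0019 -0.0003 -1.    ] F [-2.913   0.2488  8.9856] M [0.0567 0.6274 0.0156] gap 0.043446811335824405 q [-0.0792  0.064   1.5584 -0.0002  1.5173 -1.9952]
```

View pics/l9.png

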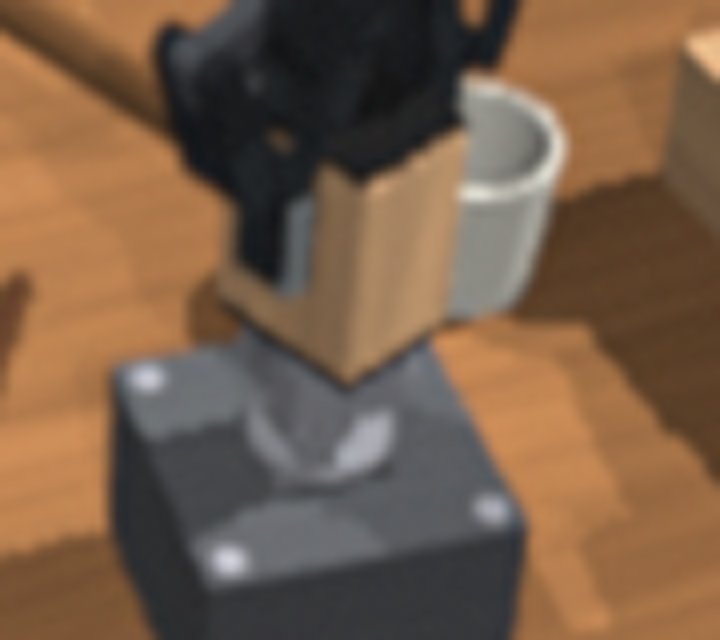

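```bash
python3 -m pendant '[[[0,0.05,0.03,0,0,0,0],[0,0,0,0,0,0,0]]]';python3 -m pendant '[[[0,0.05,0.02,0,0,0,0],[0,0,0,0,0,0,0]]]';python3 -m pendant '[[[0,0.05,0,0,0,0,0],[0,0,0,0,0,0,0]]]'; python3 -m pendant '[[[0,0.05,0,0,0,0,0],[0,0,0,0,0,0,0]]]'; python3 -m pendant '[[[0,0.05,0,0,0,0,0],[0,0,0,0,0,0,0]]]'
```

```text
time: 23.0
eef_pos: [0.5144, -0.0039, 0.1463]
eef_rot: [-0.406, 0.407, 0.579, -0.578]
contact_force: [-1.3, 0.7, 9.1]
finger_gap: 0.0425
time: 23.25
eef_pos: [0.5143, -0.0039, 0.146]
eef_rot: [-0.406, 0.408, 0.579, -0.578]
contact_force: [-2.1, 0.7, 10.3]
finger_gap: 0.0431
time: 23.5
eef_pos: [0.5143, -0.0039, 0.1456]
eef_rot: [-0.406, 0.408, 0.579, -0.578]
contact_force: [-2.0, 1.4, 10.9]
finger_gap: 0.0431
time: 23.75
eef_pos: [0.5144, -0.0039, 0.1453]
eef_rot: [-0.406, 0.408, 0.579, -0.578]
contact_force: [-3.1, 0.5, 11.6]
finger_gap: 0.043
time: 24.0
eef_pos: [0.5144, -0.0039, 0.1449]
eef_rot: [-0.406, 0.408, 0.579, -0.578]
contact_force: [-3.5, 1.0, 12.3]
finger_gap: 0.0429
```

```bash
python3 -m pendant '[[[0,0.05,0.03,0,0,0,0],[0,0,0,0,0,0,0]]]';python3 -m pendant '[[[0,0.05,0.02,0,0,0,0],[0,0,0,0,0,0,0]]]';python3 -m pendant '[[[0,0.05,0,0,0,0,0],[0,0,0,0,0,0,0]]]'
```

```text
time: 24.25
eef_pos: [0.5143, -0.0039, 0.1447]
eef_rot: [-0.405, 0.408, 0.579, -0.578]
contact_force: [-3.0, 0.7, 13.4]
finger_gap: 0.0431
time: 24.5
eef_pos: [0.5143, -0.004, 0.1444]
eef_rot: [-0.405, 0.408, 0.579, -0.578]
contact_force: [-2.5, 0.9, 13.4]
finger_gap: 0.0431
time: 24.75
eef_pos: [0.5143, -0.004, 0.1441]
eef_rot: [-0.405, 0.408, 0.579, -0.578]
contact_force: [-2.3, 1.3, 15.4]
finger_gap: 0.043
```

```bash
python3 -m pendant '[[[0,0.05,0.02,0,0,0,0],[0,0,0,0,0,0,0]]]';python3 -m pendant '[[[0,0.05,0,0,0,0,0],[0,0,0,0,0,0,0]]]'; python3 - <<'E'
from h import *
rep()
p,d=viewer.camera("scene"); p=p[:,:,::-1]
u,v=map(int,proj("scene",(.514,-.004,.1)));crop(p,u-40,v-45,90,80,8,"pics/l10.png")
E
```

```text
time: 25.0
eef_pos: [0.5143, -0.004, 0.1438]
eef_rot: [-0.405, 0.408, 0.58, -0.577]
contact_force: [-3.2, 2.0, 16.1]
finger_gap: 0.0428
time: 25.25
eef_pos: [0.5144, -0.004, 0.1438]
eef_rot: [-0.405, 0.408, 0.58, -0.577]
contact_force: [-3.5, 1.9, 18.8]
finger_gap: 0.0431
t 25.25 pos [ 0.5144 -0.004   0.1438] jaw yaw 109.79337929626107 y [ 0.0057  0.0001 -1.    ] F [-3.5117  1.8997 18.8314] M [0.3778 1.0675 0.0261] gap 0.04305436898329981 q [-0.0798  0.0628  1.5652  0.0005  1.5079 -1.9961]
```

View pics/l10.png

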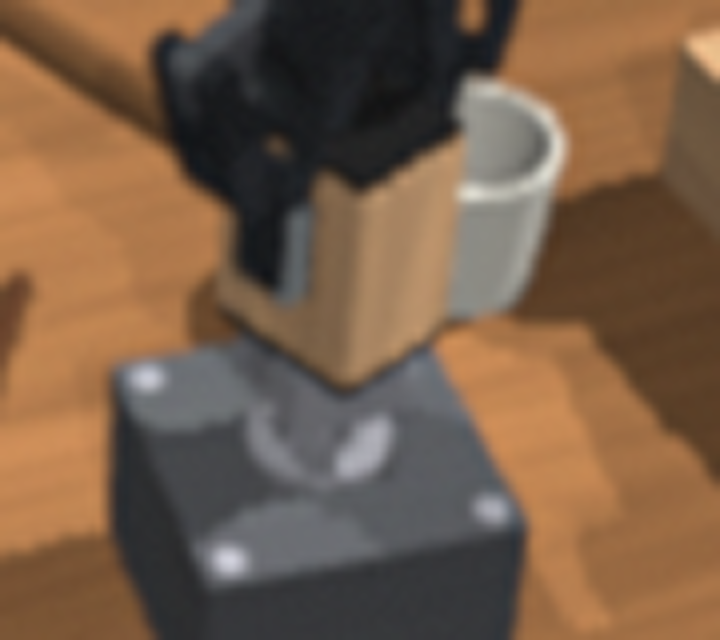

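```bash
python3 -m pendant '[[[0,0.05,0,0,0,0,0],[0,0,0,0,0,0,0]]]';python3 -m pendant '[[[0,0.05,0,0,0,0,0],[0,0,0,0,0,0,0]]]'
```

```text
time: 25.55
eef_pos: [0.5144, -0.004, 0.1438]
eef_rot: [-0.405, 0.408, 0.58, -0.577]
contact_force: [-4.6, 1.9, 20.8]
finger_gap: 0.0434
time: 25.8
eef_pos: [0.5144, -0.004, 0.1437]
eef_rot: [-0.405, 0.408, 0.58, -0.577]
contact_force: [-7.3, 2.0, 23.7]
finger_gap: 0.0433
```

```bash
python3 -m pendant '[[[0,-0.3,0,0,0,0,0],[0,-1,0,0,0,0,0],[0,-2,0,0,0,0,0],[0,-1.5,0,0,0,0,0],[0,0,0,0,0,0,0],[0,0,0,0,0,0,0]]]'; python3 - <<'E'
from h import *
rep();go(.511,-.298,.188,109.8)
p,d=viewer.camera("scene"); p=p[:,:,::-1]
u,v=map(int,proj("scene",(.514,-.004,.11)));crop(p,u-40,v-45,90,80,8,"pics/l11.png")
c=cloud("scene",d)
q=c[np.all((c>(.47,-.05,.108))&(c<(.56,.04,.128)),-1)]
print(len(q),np.median(q,0),cv2.minAreaRect(q[:,:2].astype(np.float32)*1000))
E
```

```text
time: 26.55
eef_pos: [0.5126, -0.0042, 0.1864]
eef_rot: [0.407, -0.406, -0.578, 0.579]
contact_force: [-0.1, 0.2, -3.4]
finger_gap: 0.0428
t 26.55 pos [ 0.5126 -0.0042  0.1864] jaw yaw 109.779432223982 y [-0.001  -0.0002 -1.    ] F [-0.1375  0.2459 -3.3556] M [ 0.0486 -0.0051 -0.0077] gap 0.042814399041159024 q [-0.0801  0.0357  1.5071 -0.0003  1.5998 -1.9961]
shift in present tool axes cm [-27.5909  -0.1515  10.0935] in final axes [-27.5873  -0.1572  10.1032] turn [-0.001  -0.0004  0.0002]
233 [ 0.5197 -0.0079  0.1173] ((515.8277587890625, -6.007349014282227), (39.49346923828125, 38.98625946044922), 1.2279945611953735)
```

View pics/l11.png

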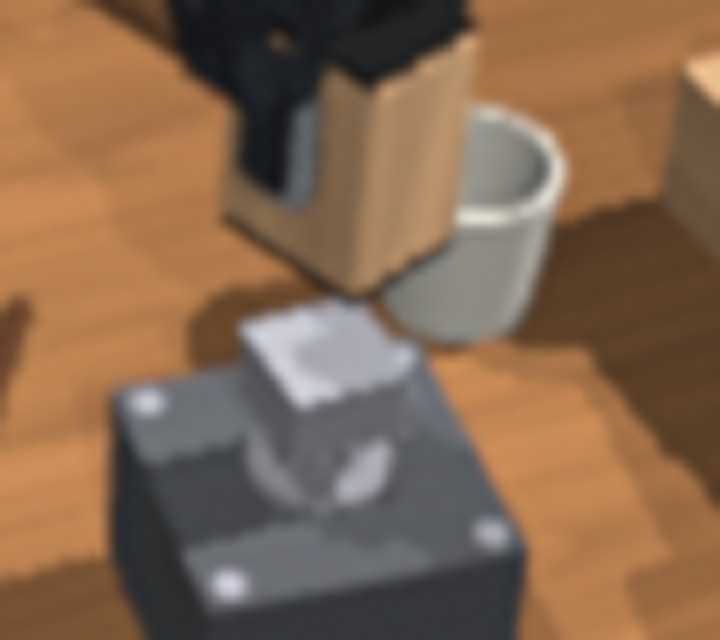

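The stake top has dropped from 123 to 117 mm (118 expected at home), and there is no gap visible under the collar. The mallet can go back.

```bash
python3 -m pendant '[[[-1.4,0,0.5,0,0,0,0],[-2.8,0,1.05,0,0,0,0],[-3.3,0,1.2,0,0,0,0],[-3.3,0,1.2,0,0,0,0],[-3.3,0,1.2,0,0,0,0],[-3.3,0,1.2,0,0,0,0],[-3.3,0,1.2,0,0,0,0],[-3.3,0,1.2,0,0,0,0],[-2.5,0,0.9,0,0,0,0],[-1.1,0,0.35,0,0,0,0],[0,0,0,0,0,0,0],[0,0,0,0,0,0,0],[0,0,0,0,0,0,0]]]'; python3 - <<'E'
from h import *
rep();go(.511,-.298,.03,109.8)
p,d=viewer.camera("scene"); p=p[:,:,::-1]
X=monitor.get_state()['eef_pos'];u,v=map(int,proj("scene",X));crop(p,u-50,v-40,120,100,6,"pics/l12.png")
E
```

```text
time: 28.22
eef_pos: [0.5124, -0.2969, 0.1876]
eef_rot: [-0.406, 0.407, 0.579, -0.579]
contact_force: [0.3, 0.5, -2.2]
finger_gap: 0.043
t 28.225 pos [ 0.5124 -0.2969  0.1876] jaw yaw 109.84457371429869 y [ 0.0005 -0.0002 -1.    ] F [ 0.2978  0.5215 -2.2193] M [ 0.0135 -0.022  -0.0452] gap 0.04298250668544786 q [-0.5876  0.2573  1.2604  0.0001  1.6234 -2.5047]
shift in present tool axes cm [-0.0449 15.7578  0.178 ] in final axes [-0.051  15.7578  0.1713] turn [ 0.0004  0.0008 -0.0004]
```

View pics/l12.png

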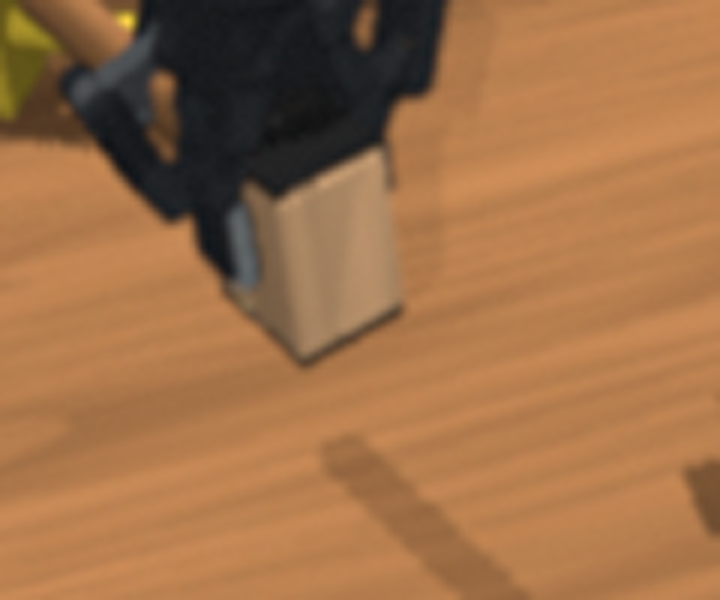

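Mallet is upright in the grip. Lowering to just above the bench, then feeling for contact.

```bash
python3 -m pendant '[[[0,2,0,0,0,0,0],[0,3.5,0,0,0,0,0],[0,4,0,0,0,0,0],[0,3,0,0,0,0,0],[0,2,0,0,0,0,0],[0,1,0,0,0,0,0],[0,0,0,0,0,0,0],[0,0,0,0,0,0,0]]]'; python3 -m pendant '[[[0,0.2,0,0,0,0,0],[0,0,0,0,0,0,0],[0,0,0,0,0,0,0]]]'; python3 -m pendant '[[[0,0.1,0,0,0,0,0],[0,0,0,0,0,0,0]]]'
```

```text
time: 29.28
eef_pos: [0.5131, -0.2983, 0.0339]
eef_rot: [-0.406, 0.408, 0.578, -0.578]
contact_force: [-0.3, -0.3, -1.4]
finger_gap: 0.0428
time: 29.65
eef_pos: [0.5124, -0.2979, 0.0306]
eef_rot: [0.406, -0.407, -0.578, 0.578]
contact_force: [0.4, 0.7, -1.9]
finger_gap: 0.0432
time: 29.9
eef_pos: [0.5122, -0.2978, 0.0293]
eef_rot: [-0.407, 0.407, 0.578, -0.578]
contact_force: [0.6, 0.5, -2.2]
finger_gap: 0.0429
```

```bash
python3 -m pendant '[[[0,0.15,0,0,0,0,0],[0,0,0,0,0,0,0],[0,0,0,0,0,0,0]]]'; python3 -m pendant '[[[0,0.1,0,0,0,0,0],[0,0,0,0,0,0,0]]]'; python3 -m pendant '[[[0,0.1,0,0,0,0,0],[0,0,0,0,0,0,0]]]'
```

```text
time: 30.28
eef_pos: [0.5123, -0.2978, 0.0279]
eef_rot: [-0.407, 0.407, 0.578, -0.578]
contact_force: [-0.3, 0.2, -2.9]
finger_gap: 0.0431
time: 30.52
eef_pos: [0.5122, -0.2978, 0.0268]
eef_rot: [0.407, -0.407, -0.578, 0.578]
contact_force: [-0.5, 0.2, -1.6]
finger_gap: 0.0429
time: 30.78
eef_pos: [0.5123, -0.2978, 0.0259]
eef_rot: [0.407, -0.407, -0.578, 0.578]
contact_force: [1.0, -0.1, -2.5]
finger_gap: 0.0429
```

```bash
python3 -m pendant '[[[0,0.06,0,0,0,0,0],[0,0,0,0,0,0,0],[0,0,0,0,0,0,0]]]'; python3 -m pendant '[[[0,0.05,0,0,0,0,0],[0,0,0,0,0,0,0]]]'
```

```text
time: 31.15
eef_pos: [0.5123, -0.2978, 0.0258]
eef_rot: [-0.406, 0.407, 0.578, -0.578]
contact_force: [-2.9, 1.9, 4.1]
finger_gap: 0.0431
time: 31.4
eef_pos: [0.5124, -0.2979, 0.0258]
eef_rot: [-0.406, 0.407, 0.578, -0.578]
contact_force: [-5.6, 2.8, 7.6]
finger_gap: 0.0432
```

```bash
python3 -m pendant '[[[0,-0.07,0,0,0,0,0],[0,0,0,0,0,0,0],[0,0,0,0,0,0,1],[0,0,0,0,0,0,1],[0,0,0,0,0,0,1],[0,0,0,0,0,0,1],[0,0,0,0,0,0,1],[0,0,0,0,0,0,1],[0,-1,0,0,0,0,1],[0,-2,0,0,0,0,1],[0,-4,0,0,0,0,1],[0,-4,0,0,0,0,1],[0,-4,0,0,0,0,1],[0,-3,0,0,0,0,1],[0,0,0,0,0,0,1],[0,0,0,0,0,0,1]]]'; python3 - <<'E'
from h import *
rep()
for n in P:
    p,d=viewer.camera(n); p=p[:,:,::-1];cv2.imwrite(f"pics/{n}13.png",p)
    c=cloud(n,d)
    for nm,lo,hi in(("stake",(.47,-.05,.11),(.56,.04,.128)),("mallet",(.45,-.36,.074),(.58,-.24,.09)),("cup",(.36,.05,.05),(.47,.17,.07)),("dome",(.37,.21,.09),(.46,.29,.14)),("blade",(.55,.21,.09),(.64,.29,.14))):
        q=c[np.all((c>lo)&(c<hi),-1)]
        if len(q)>5: print(n,nm,len(q),np.median(q[:,2]),cv2.minAreaRect(q[:,:2].astype(np.float32)*1000))
E
```

```text
time: 33.4
eef_pos: [0.512, -0.2976, 0.2052]
eef_rot: [0.407, -0.407, -0.578, 0.578]
contact_force: [0.1, -0.7, -1.0]
finger_gap: 0.0854
t 33.4 pos [ 0.512  -0.2976  0.2052] jaw yaw 109.77943114318373 y [-0.0001  0.0001 -1.    ] F [ 0.0619 -0.6855 -0.9849] M [-0.0197  0.0025  0.0444] gap 0.08539491476263267 q [-0.5889  0.2505  1.2333 -0.      1.6579 -2.5049]
scene stake 219 0.11728879266570538 ((514.9476318359375, -5.943925857543945), (38.62102508544922, 40.688812255859375), 89.54668426513672)
scene mallet 371 0.08050927068277366 ((514.01123046875, -299.2049560546875), (55.137386322021484, 43.01844787597656), 18.540525436401367)
scene cup 169 0.05670658007160815 ((390.6565246582031, 113.64988708496094), (61.60889434814453, 62.893951416015625), 78.90874481201172)
scene dome 119 0.10060024973622246 ((415.85772705078125, 246.59423828125), (37.9669075012207, 30.15708351135254), 49.668270111083984)
scene blade 164 0.10519756253965452 ((592.0863647460938, 254.58963012695312), (48.515018463134766, 14.595667839050293), 85.2823486328125)
top stake 185 0.11781852640619438 ((512.960205078125, -5.502424240112305), (36.8208122253418, 37.110191345214844), 1.4074602127075195)
top mallet 104 0.07980200589627748 ((504.07318115234375, -302.5024719238281), (33.91049575805664, 46.08055877685547), 20.269487380981445)
top cup 94 0.05888255836373297 ((388.97509765625, 114.1858139038086), (55.834529876708984, 60.015907287597656), 1.6061320304870605)
top dome 139 0.10112355806230601 ((410.1184387207031, 247.99842834472656), (34.64904022216797, 35.40806579589844), 35.99470520019531)
top blade 88 0.10775625862613883 ((589.3551025390625, 254.5624237060547), (47.31870651245117, 12.62753963470459), 87.96432495117188)
```

View pics/scene13.png

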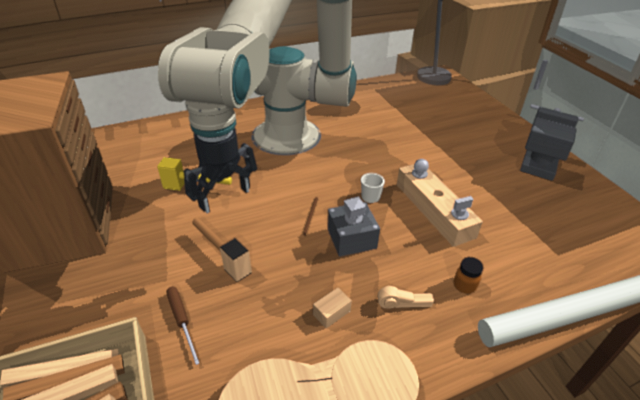

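View pics/top13.png

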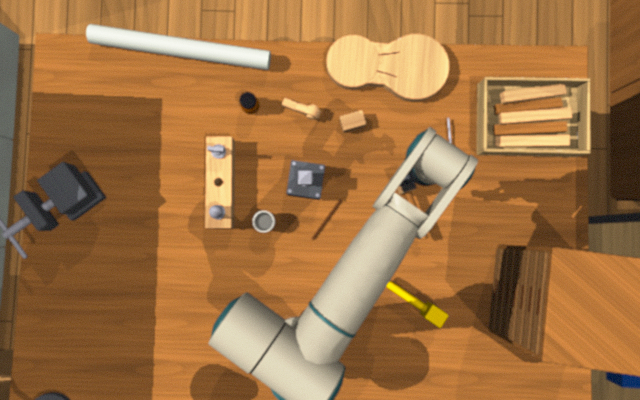

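The scene view shows the stake seated at (355,212) and the mallet standing at (236,257). The jar, scroll and cup are at the same pixels as at the start, and the gripper is clear. Handing in.

```bash
python3 -c "
from workcell import order
print(order.close_job())"
```

```text
the job is handed in; nothing more can be done
None
```

The job is done and handed in at about 33 s of the 70 s allowed, and no check at the end failed.

- **Setting by hand:** I took the square-headed stake from the middle hole and pushed it into the socket at about 5 N. On the way in its tip rubbed the jaws at about 3 N sideways, so I moved it over by about 1.8 mm. I let go with about 5.5 mm showing under the collar, and it stood upright by itself.
- **Driving home:** I held the mallet by its head and pushed in 0.5 mm steps. The wrist reading rose steadily to about 16 N. Then the tool stopped at 143.8 mm, the height I had worked out for home, while the force went on rising. I stopped at 24 N, about 27 N on the stake with the mallet's weight, and lifted off.
- **Mallet:** It stands upright on a striking face within about 2 mm of where it started, about 29 cm from the block.

**Last checks:**
- The two views put the stake's top at 117.3 and 117.8 mm, against 118 mm expected at home, with no gap visible under the collar.
- Both views put the mallet's top at 80 mm, though the arm partly hid the mallet from above.
- The dome and blade stakes measured within about 1 mm of their start positions. By eye, the scroll, jar and cup are at the same place in the pictures.

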